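Settle a kinematic stage plate on its seats and load it

ROBOT

A 6-joint arm with a two-finger parallel gripper is mounted at the origin on the work surface; the furniture and walls round the work are solid. World frame = base frame: x ahead of the robot, y to its left, z up, the work surface at z = 0. Lengths are in m, angles in rad, forces in N, time in s.
With the tool pointing down it reaches from about 0.35 to 0.975 m from the base axis. Payload 4.9 kg.
Tool frame: the origin (TCP) lies midway between the tips of the shut fingers; the grasp point (between the pads) lies ctrl.tcp_to_grasp behind it (ctrl.tcp_to_grasp is the distance from the TCP to the grasp point, in m); z points along the fingers, y is the direction in which the jaws open and shut (so a half turn about z gives the same grasp; the last joint's range is limited). The gripper opens to 85 mm and grips with 20 to 120 N. Pads are 22 mm wide; open, the fingers measure 114 mm over their backs; the gripper's body (76 mm by 85 mm) begins 54 mm behind the grasp point. The pads swing forward as they close: fully open they stand 13 mm farther back than shut.
Start: joints at [1.071, 0.053, 1.613, -0, 1.476, -0.119], TCP at [0.232, 0.58, 0.231] pointing down, gripper open.
Joint ranges: [-3.01, 3.01], [-1.01, 2.22], [0.06, 2.58], [-1.02, 4.17], [0.09, 2.62], [-3.14, 3.14]. Speed limits (rad/s): [2.57, 2.57, 3.14, 3.14, 3.14, 3.14].

INTERFACE

Orientations are given as a rotation vector (axis times angle).
In Python, from station import ctrl, get_image, calibration, finish_job, models gives the robot as it stands.
- The arm moves only by the shell command python3 -m creep 'ROWS' [FORCE]. ROWS is JSON, a list of rows, each a list of 7 numbers: the opening, from 0 (shut) to 1 (fully open), then the shift along the tool's x, y, z in m, then the turn, a rotation vector about the tool's x, y, z in degrees. A call has 1 to 20 rows; each row shifts and turns the commanded pose from where the row before left it, along the tool's axes as they then stand; what a row does not reach is not made up. A row lasts 1/10 s, in which the tool goes at most 50 mm and 8.59 degrees, less where a joint would pass 70% of its speed; a pose out of reach is approached as far as the arm can. A call with a gripper value outside its range is refused whole. The fingers move at their own pace and stop on an object; FORCE is the grip in N (left out, the last holds). Time passes only in rows, so rows that do not move let the fingers close. It gives the time, the measured TCP pose, the force and the opening at its end, in the units of the state.
- ctrl.get_obs(): the state, without advancing time (a new reading comes with each control period).
- get_image(name): name is "side" or "top" or "wrist"; returns the picture (384x512x3 uint8, red, green, blue); there is no depth.
- calibration(name): a dict with "mtx" (3x3 intrinsics, pixels), "R" (3x3) and "t" (3): a world point X has camera coordinates R X + t. Camera axes: x right, y down, z forward; pixel columns grow to the right and rows downward; lengths in m; the calibration is good to about 2 mm. A picture is of the moment at which its call begins: read the wrist's pose just before it. calibration takes no time and is no camera call; for the wrist camera it gives the pose at the moment of the call.
- finish_job(): hands the job in, once; it reports no verdict.
Trained networks look in the newest picture that a camera, given by its name, has taken for a name from the list of things; names that differ only in an ending like _2 or _b are one class to them, and where a whole thing is asked for, a point or a joint stands for the part that bears it (a point fixed in the world has none). Each returns a list of dicts, best first, with "conf" (0 to 1); they miss things now and then, are a little off and sometimes report something else, mostly with a low value. They report only what shows in the picture. A call takes as long as a camera call. They do not tell look-alikes from the thing itself.
- models.search_frame(camera, name): "extent" ([left, top, right, bottom] in pixels, round what is visible of it).
The state is a dict: "t": time; "q": joint angles; "dq": joint speeds; "effort": joint torques, N m; "tool_pos": TCP position; "tool_rot": TCP orientation; "contact_force": force on the tool from outside, world axes, zero at the start; "wrist_torque": the same for the moment, N m; "opening": finger opening in m.
Only numpy, scipy, OpenCV 4.12 (cv2) and the standard library are available. Lean on these libraries where they do the work, as an engineer would, in place of code of your own. Each camera call takes 0.05 s, during which the arm holds its last target. There are 200 camera calls.

TASK

The stage plate has been left beside its seats on the kinematic base: nudge it along, without lifting it off the base, until its three ball feet drop into the cone, the groove and the flat pocket. Then stand the brass weight upright inside the ring on top of the plate to hold it down, leaving the plate fully seated and the timer, sample puck and nylon plug where they are.

Things in the scene. Friction and masses are not known exactly. Their poses are not given: they have to be found in the camera images.
- kin_base: Dark steel base, bolted down; origin on the bench below the seated plate's centre, z up, x away from the robot within 0.3 rad. Flat top face 24 mm up, x -95 to +70, y -65 to +65 mm (2 mm wider below z = 15.5). Three seats are sunk in it, friction about 0.12. A seated plate is parallel to it and leaves 15 mm free at the +x end and both sides; scribed corners lie 1 mm outside it.
- stage: Loose aluminium plate on three 16 mm ball feet: 110 (x) x 100 (y) x 12 mm, 0.45 kg. Origin: centre of its underside, z up, ball bottoms at z = -17 mm. Starts on the base's top face 26 to 34 mm off to the base's -x, to 14 mm off in y, turned to 0.15 rad. Seated, its axes match the base's and its origin is 36 mm above the base's (5 mm lower). Straight edges, to be pushed by one or two fingertips.
- cone_ball (a point): Centre of the ball foot at (-42, +28, -9) mm of the plate's frame; it belongs in the cone.
- groove_ball (a point): Centre of the ball foot at (+42, +28, -9) mm of the plate's frame; it belongs in the groove.
- flat_ball (a point): Centre of the ball foot at (0, -36, -9) mm of the plate's frame; it belongs in the flat pocket.
- cone_seat (a point): Centre of cone_ball when seated: (-42, +28, +27) mm in the base's frame. 45-degree cone, mouth 17 mm across, 8 mm deep; the ball sinks 5 mm. A ball coming within about 6 mm of the seat's centre drops in and centres itself once the plate is let go; pushed too far it climbs out again.
- groove_seat (a point): Centre of groove_ball when seated: (+42, +28, +27) mm in the base's frame. V groove of 90 degrees along the base's x, 24 mm long, 17 mm wide, 8 mm deep; it catches a ball up to 6 mm off in y.
- flat_seat (a point): Where the centre of flat_ball lies when seated: (0, -36, +27) mm of the base's frame. The pocket is 28 x 28 mm, 5 mm deep with a flat floor.
- ring (a point): Centre of the plate's top face, inside a steel locating ring of inner diameter 40 mm, outer 48 mm, 3 mm high.
- brass_weight: Brass weight, 30 mm in diameter, 43 mm high: a cylinder 31 mm high with a 15 mm knob on top, 0.2 kg, standing upright on the bench. Origin at the centre of its underside, z up.
- count_timer: White bench timer, 36 x 62 mm, 52 mm high; origin under its centre. Leave alone.
- sample_mount: Black sample puck, 30 mm across, 13 mm high; origin under its centre. Leave alone.
- nylon_plug: Off-white nylon plug, 44 mm across, 30 mm high; origin under its centre. Leave alone.
Not all that is in view belongs to the job. What is shaped like the stage but orange or purple is not meant.

How it is judged:
By the outcome, as a careful person would: the job done as asked, in the order asked, and still so for the second after the job is handed in, with the robot touching nothing.
It also fails if it takes over 61 s, if anything falls off the work surface, if the arm or the gripper's body presses on something with over 40 N, if the wrist force passes 120 N, or if a joint passes its speed limit or range.

## Working session

There is one attempt and no reset: what is moved stays moved. The work goes in short steps, Python scripts to look and compute and a shell command to move; the robot and the scene stay as the last step left them, time stands still between calls to the robot, and variables do not carry over. Pictures are saved under pics/ and viewed, about 8 in all and at most 12, crops included, and the job is handed in when it is done.

```bash
mkdir -p pics; ls; python3 - <<'E'
from station import ctrl,get_image,calibration,models
import cv2,numpy as np
o=ctrl.get_obs();print(o['t'],o['tool_pos'],o['tool_rot'],o['opening'],ctrl.tcp_to_grasp)
for c in ['top','side']:
    im=get_image(c);cv2.imwrite(f'pics/{c}0.png',im[:,:,::-1])
    k=calibration(c);print(c,np.round(k['mtx'],1).tolist(),np.round(k['R'],3).tolist(),np.round(k['t'],3).tolist())
    for n in ['stage','kin_base','brass_weight','count_timer','sample_mount','nylon_plug']:
        print(n,[(np.round(d['extent']).tolist(),round(d['conf'],2)) for d in models.search_frame(c,n)])
E
```

```text
pics
0.0 [0.23199074 0.57969508 0.23009545] [-5.94438889e-01 -3.08421129e+00  2.95858679e-03] 0.08519501788925571 0.0187
top [[500.1, 0.0, 257.6], [0.0, 500.1, 186.1], [0.0, 0.0, 1.0]] [[0.002, -1.0, -0.0], [-0.995, -0.002, -0.104], [0.104, 0.0, -0.995]] [0.111, 0.504, 1.539]
stage [([162.0, 172.0, 206.0, 217.0], 0.89), ([221.0, 209.0, 267.0, 248.0], 0.87), ([119.0, 234.0, 156.0, 275.0], 0.78)]
kin_base [([157.0, 161.0, 212.0, 219.0], 0.72)]
brass_weight [([270.0, 190.0, 277.0, 198.0], 0.46)]
count_timer [([190.0, 116.0, 213.0, 128.0], 0.77)]
sample_mount [([376.0, 156.0, 391.0, 171.0], 0.31)]
nylon_plug [([376.0, 157.0, 393.0, 172.0], 0.6)]
side [[450.6, 0.0, 244.9], [0.0, 450.6, 194.2], [0.0, 0.0, 1.0]] [[0.966, -0.258, -0.015], [-0.182, -0.636, -0.75], [0.184, 0.727, -0.662]] [-0.456, 0.218, 1.319]
stage [([187.0, 191.0, 222.0, 221.0], 0.95), ([204.0, 151.0, 242.0, 174.0], 0.84), ([148.0, 140.0, 185.0, 166.0], 0.69)]
kin_base [([194.0, 149.0, 257.0, 186.0], 0.87), ([301.0, 291.0, 321.0, 309.0], 0.17)]
brass_weight [([236.0, 212.0, 247.0, 229.0], 0.43)]
count_timer [([283.0, 157.0, 288.0, 172.0], 0.67)]
sample_mount [([248.0, 136.0, 254.0, 145.0], 0.61)]
nylon_plug [([302.0, 293.0, 321.0, 311.0], 0.52)]
```

```bash
python3 - <<'E'
import cv2
a=cv2.imread('pics/top0.png')[100:290,100:410];cv2.imwrite('pics/a.png',cv2.resize(a,None,fx=2.5,fy=2.5,interpolation=cv2.INTER_CUBIC))
a=cv2.imread('pics/side0.png')[120:320,130:340];cv2.imwrite('pics/b.png',cv2.resize(a,None,fx=2.9,fy=2.9,interpolation=cv2.INTER_CUBIC))
E
```

```text
(no output)
```

View pics/a.png

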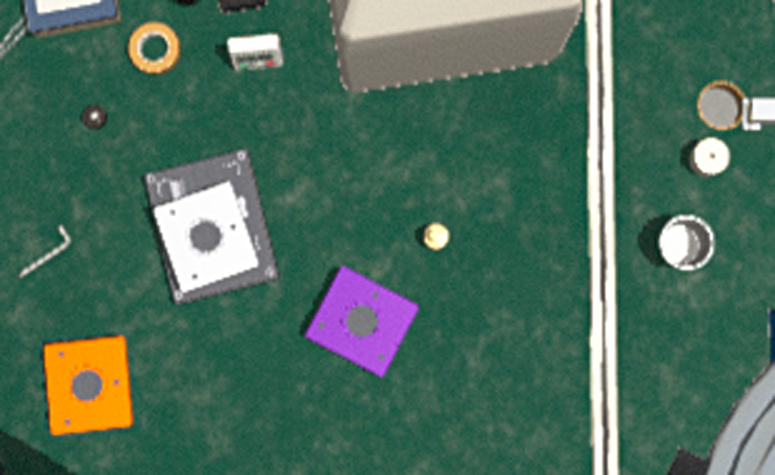

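View pics/b.png

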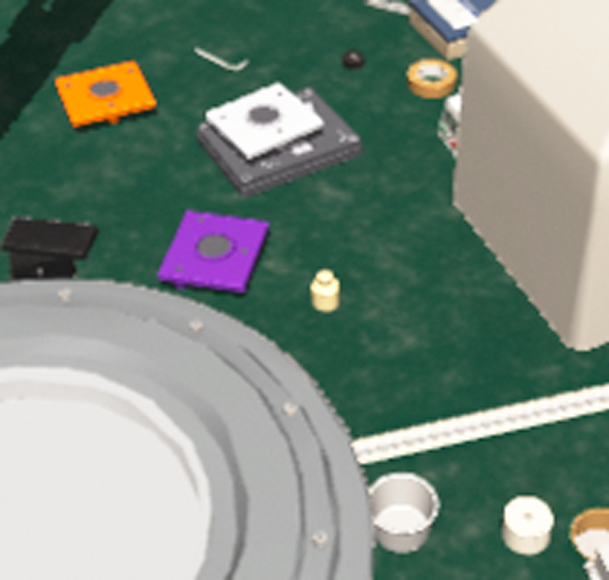

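White plate on the dark base at top (184,194) is the stage. The purple plate (244,229) and orange plate (135,254) are decoys. The brass weight is at (274,194), the timer at (201,121) and the puck at (137,147).

```bash
cat > h.py <<'E'
from station import ctrl,get_image,calibration,models
import cv2,numpy as np
from scipy.spatial.transform import Rotation as Ro
def ray(k,uv,z):
    d=k['R'].T@np.linalg.solve(k['mtx'],[uv[0],uv[1],1.]);c=-k['R'].T@k['t']
    return c+d*(z-c[2])/d[2]
def proj(k,X):
    p=k['mtx']@(k['R']@np.array(X,float)+k['t']);return p[:2]/p[2]
def tool(X):  # world displacement from current TCP to X in tool axes
    o=ctrl.get_obs();return Ro.from_rotvec(o['tool_rot']).inv().apply(np.array(X)-o['tool_pos'])
E
python3 - <<'E'
from h import *
k=calibration('top')
f=lambda u,v,z:np.round(ray(k,(100+u/2.5,100+v/2.5),z),3)
print('ring',f(206,236,.053),'basecorners',[f(*p,.024) for p in [(148,177),(243,152),(275,275),(178,302)]])
print('plate corners',[f(*p,.053) for p in [(155,206),(233,180),(257,263),(182,292)]])
print('brass',f(435,238,.03),'timer',f(255,50,.03),'puck',f(93,117,.01),'box',[f(*p,0) for p in [(345,90),(555,63)]],'nylon',f(709,157,.03))
w=calibration('wrist');o=ctrl.get_obs();c=-w['R'].T@w['t'];print('cam in tool',Ro.from_rotvec(o['tool_rot']).inv().apply(c-o['tool_pos']),Ro.from_rotvec(o['tool_rot']).as_matrix().round(3).tolist(), (w['R']@Ro.from_rotvec(o['tool_rot']).as_matrix()).round(2).tolist(),w['mtx'][0])
E
```

```text
ring [0.475 0.343 0.053] basecorners [array([0.551, 0.421, 0.024]), array([0.583, 0.302, 0.024]), array([0.428, 0.26 , 0.024]), array([0.395, 0.381, 0.024])]
plate corners [array([0.512, 0.406, 0.053]), array([0.544, 0.311, 0.053]), array([0.442, 0.28 , 0.053]), array([0.406, 0.371, 0.053])]
brass [0.475 0.061 0.03 ] timer [0.713 0.288 0.03 ] puck [0.63  0.496 0.01 ] box [array([0.668, 0.175, 0.   ]), array([ 0.704, -0.095,  0.   ])] nylon [ 0.577 -0.283  0.03 ]
cam in tool [ 0.07108836  0.00062103 -0.14163469] [[-0.928, 0.372, 0.0], [0.372, 0.928, 0.0], [0.0, 0.0, -1.0]] [[-0.0, 1.0, 0.0], [-0.96, -0.0, -0.28], [-0.28, -0.0, 0.96]] [337.79543651   0.         249.96982103]
```

```bash
python3 -m creep '[[1,-0.033,-0.022,0.004,0,0,0],[1,-0.033,-0.022,0.004,0,0,0],[1,-0.033,-0.022,0.004,0,0,0],[1,-0.033,-0.022,0.004,0,0,0],[1,-0.033,-0.022,0.004,0,0,0],[1,-0.033,-0.022,0.004,0,0,0],[1,-0.033,-0.022,0.004,0,0,0],[1,-0.033,-0.022,0.004,0,0,0],[1,0,0,0,0,0,-7.4],[1,0,0,0,0,0,-7.4],[1,0,0,0,0,0,-7.4],[1,0,0,0,0,0,-7.4],[1,0,0,0,0,0,-7.4],[1,0,0,0,0,0,0],[1,0,0,0,0,0,0]]'
python3 - <<'E'
from h import *
o=ctrl.get_obs();print(Ro.from_rotvec(o['tool_rot']).as_matrix().round(3).tolist())
k=calibration('wrist');im=get_image('wrist');cv2.imwrite('pics/w1.png',cv2.resize(im[:,:,::-1],None,fx=1.5,fy=1.5))
np.save('k1.npy',k,allow_pickle=True)
E
```

```text
t: 2.2
tool_pos: [0.412, 0.3187, 0.1994]
tool_rot: [-0.411, 3.114, 0.0]
contact_force: [0.6, 0.0, -0.1]
opening: 0.0851
[[-0.966, -0.259, 0.0], [-0.259, 0.966, 0.0], [-0.0, 0.0, -1.0]]
```

View pics/w1.png

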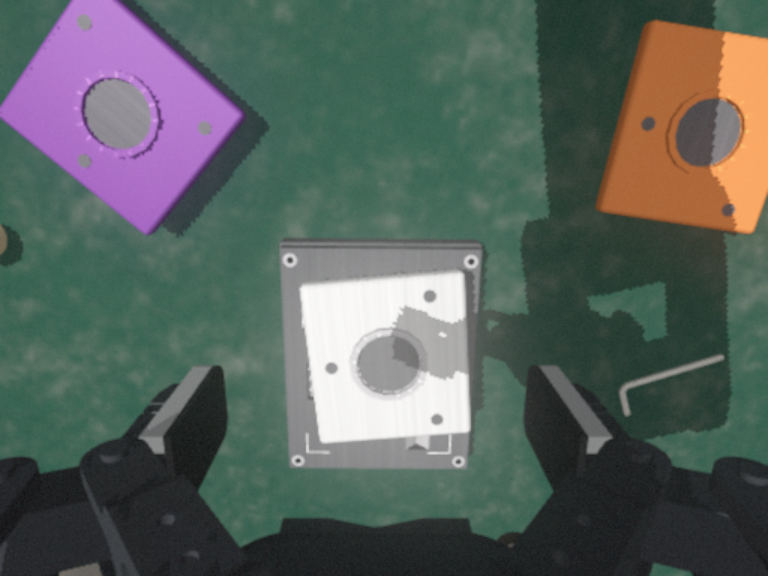

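White plate on the base, with corners near (301,287), (464,271), (470,432), (322,442) in the 1.5x view. The two scribed +x corners are at (307,453) and (450,452), and the purple and orange decoys are clear of the base.

```bash
cat >> h.py <<'E'
from scipy.optimize import least_squares
def fit(k,loc,uv,z,x0):  # planar pose (x,y,yaw) from local xy pts and pixels
    loc=np.array(loc,float);uv=np.array(uv,float)
    W=np.array([ray(k,p,z)[:2] for p in uv])
    f=lambda s:(loc@np.array([[np.cos(s[2]),np.sin(s[2])],[-np.sin(s[2]),np.cos(s[2])]])+s[:2]-W).ravel()
    r=least_squares(f,x0);return r.x,np.abs(r.fun).max()*1000
def rel(b,p):
    d=p[:2]-b[:2];c,s=np.cos(b[2]),np.sin(b[2])
    return np.round([1000*(c*d[0]+s*d[1]),1000*(-s*d[0]+c*d[1]),np.degrees(p[2]-b[2])],1)
E
python3 - <<'E'
from h import *
k=np.load('k1.npy',allow_pickle=True).item()
s=1.5
# base: view corners of top face & scribes ; image left = -y, down=+x
b,e=fit(k,[(-.095,-.065),(-.095,.065),(.07,-.065),(.07,.065),(.056,-.051),(.056,.051)],np.array([(283,248),(482,248),(291,467),(467,467),(307,453),(450,452)])/s,.024,[.5,.34,.26])
p,e2=fit(k,[(-.055,-.05),(-.055,.05),(.055,.05),(.055,-.05),(0,0)],np.array([(300,286),(465,270),(471,432),(322,443),(389,362)])/s,.053,[.48,.34,.3])
print(b,e);print(p,e2);print(rel(b,p))
print('base screws/edges proj', [np.round(proj(k,ray(k,(0,0),0))*0)][0:0])
E
```

```text
[0.50354478 0.34676071 0.25520212] 2.054567573341659
[0.47405452 0.34454254 0.35275384] 1.4431784385600666
[-29.1   5.3   5.6]
base screws/edges proj []
```

```bash
cat >> h.py <<'E'
B=np.array([.50354,.34676,.2552])
def to(bx,by,z):  # tool-axis shift (mm) from current TCP to base-frame (mm) point
    c,s=np.cos(B[2]),np.sin(B[2]);x,y=bx/1e3,by/1e3
    return np.round(1e3*tool([B[0]+c*x-s*y,B[1]+s*x+c*y,z]),1)
def where():
    o=ctrl.get_obs();R=Ro.from_rotvec(o['tool_rot']).as_matrix()
    print('t',o['t'],'tcp base',rel(B,np.r_[o['tool_pos'][:2],np.arctan2(R[1,0],R[0,0])]),'z',o['tool_pos'][2].round(4),'F',np.round(o['contact_force'],1),'open',round(o['opening'],4))
E
python3 -c "
from h import *
where();print(to(-29,82,.12))"
```

```text
t 2.25 tcp base [ -95.7   -4.  -179.6] z 0.1994 F [ 0.5  0.7 -0.3] open 0.0856
[-67.3  85.5  79.4]
```

```bash
python3 -m creep '[[0.7,-0.0168,0.0214,0.01985,0,0,0],[0.7,-0.0168,0.0214,0.01985,0,0,0],[0.7,-0.0168,0.0214,0.01985,0,0,0],[0.7,-0.0168,0.0214,0.01985,0,0,0],[0.7,0,0,0,0,0,8.22],[0.7,0,0,0,0,0,8.22],[0.7,0,0,0,0,0,8.22],[0.7,0,0,0,0,0,8.22],[0.7,0,0,0,0,0,8.22],[0.7,0,0,0,0,0,8.22],[0.7,0,0,0,0,0,8.22],[0.7,0,0,0,0,0,8.22],[0.7,0,0,0,0,0,8.22],[0.7,0,0,0,0,0,8.22],[0.7,0,0,0,0,0,8.2],[0.7,0,0,0,0,0,0],[0.7,0,0,0,0,0,0]]'; python3 -c "
from h import *
where();print(to(-29,84,.032))"
```

```text
t: 3.95
tool_pos: [0.4544, 0.4189, 0.1199]
tool_rot: [-1.915, -2.491, 0.0]
contact_force: [-0.1, 0.3, -0.3]
opening: 0.0601
t 3.95 tcp base [-29.4  82.3  90.3] z 0.1199 F [-0.1  0.3 -0.3] open 0.0601
[ 1.7  0.4 87.9]
```

Descend, then take a wrist check before pushing.

```bash
python3 -m creep '[[0.7,0.0005,0,0.022,0,0,0],[0.7,0.0005,0,0.022,0,0,0],[0.7,0.0005,0,0.022,0,0,0.3],[0.7,0,0,0.022,0,0,0],[0.7,0,0,0,0,0,0],[0.7,0,0,0,0,0,0]]'; python3 - <<'E'
from h import *
where()
k=calibration('wrist');im=get_image('wrist');cv2.imwrite('pics/w2.png',cv2.resize(im[:,:,::-1],None,fx=1.5,fy=1.5))
np.save('k2.npy',k,allow_pickle=True)
E
```

```text
t: 4.55
tool_pos: [0.4539, 0.4203, 0.0318]
tool_rot: [-1.922, -2.484, 0.001]
contact_force: [0.4, 0.2, 0.8]
opening: 0.0599
t 4.55 tcp base [-29.5  83.7  89.9] z 0.0318 F [0.4 0.2 0.8] open 0.0599
```

View pics/w2.png

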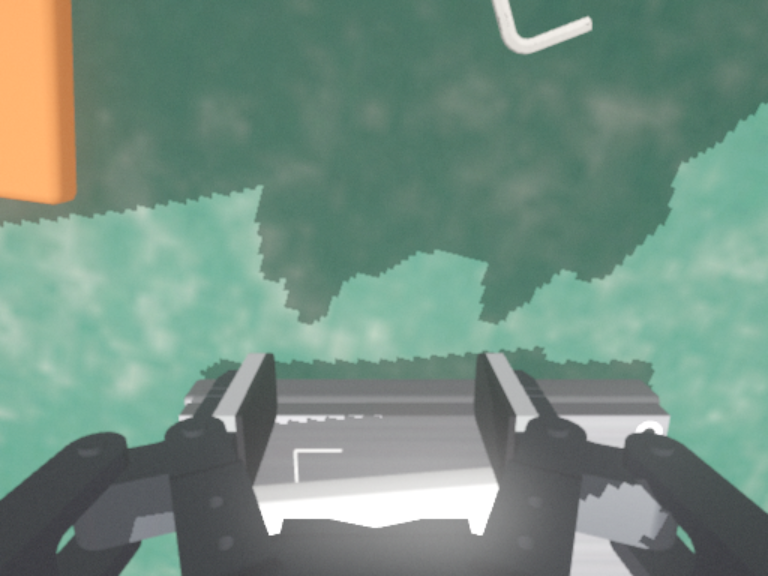

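The plate's +y edge is in view from (253,488) to (497,468), clear of both fingertips. The scribed (-56,+51) corner is at (297,450).

```bash
python3 - <<'E'
from h import *
k=np.load('k2.npy',allow_pickle=True).item()
g=lambda u,v,z:rel(B,np.r_[ray(k,(u/1.5,v/1.5),z)[:2],B[2]])[:2]
print('scribe',g(297,450,.024),'base edge',g(420,415,.024),'plate bottom edge',g(253,488,.041),g(497,468,.041))
E
```

```text
scribe [-55.2  51.2] base edge [-13.5  64.7] plate bottom edge [-66.4  49.5] [ 8.8 56.6]
```

```bash
python3 -m creep '[[0.7,-0.004,0,0,0,0,0],[0.7,-0.004,0,0,0,0,0],[0.7,-0.004,0,0,0,0,0],[0.7,-0.0015,0,0,0,0,0],[0.7,-0.0015,0,0,0,0,0],[0.7,-0.0015,0,0,0,0,0],[0.7,-0.0015,0,0,0,0,0],[0.7,-0.0015,0,0,0,0,0],[0.7,-0.0015,0,0,0,0,0],[0.7,-0.001,0,0,0,0,0],[0.7,-0.0005,0,0,0,0,0],[0.7,0,0,0,0,0,0]]'; python3 - <<'E'
from h import *
where()
k=calibration('wrist');im=get_image('wrist');cv2.imwrite('pics/w3.png',cv2.resize(im[:,:,::-1],None,fx=1.5,fy=1.5))
np.save('k3.npy',k,allow_pickle=True)
E
```

```text
t: 5.8
tool_pos: [0.4596, 0.3984, 0.0318]
tool_rot: [1.924, 2.484, -0.0]
contact_force: [-1.1, -0.0, -0.6]
opening: 0.0595
t 5.8 tcp base [-29.5  61.1  89.9] z 0.0318 F [-1.1 -0.  -0.6] open 0.0595
```

View pics/w3.png

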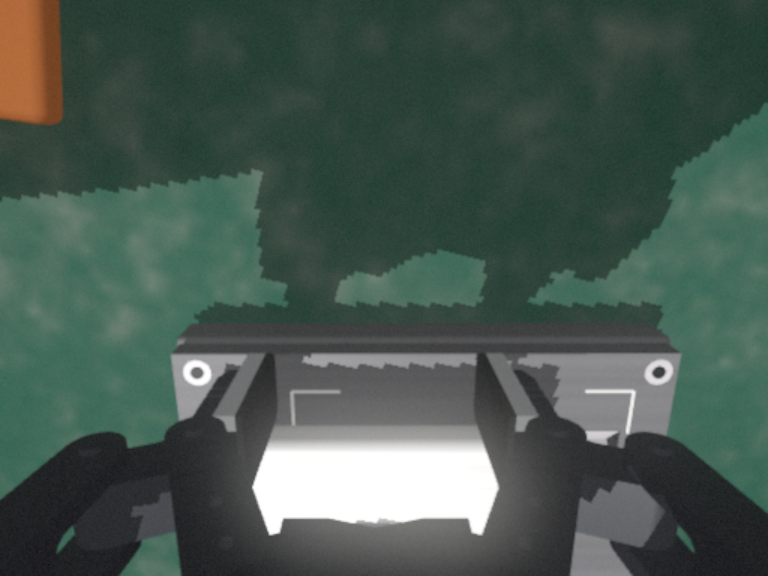

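The plate edge is now straight and parallel to the scribes, at v≈428.

```bash
python3 - <<'E'
from h import *
k=np.load('k3.npy',allow_pickle=True).item()
g=lambda u,v,z:rel(B,np.r_[ray(k,(u/1.5,v/1.5),z)[:2],B[2]])[:2]
print('scribe',g(293,391,.024),g(633,391,.024),'plate bottom edge',g(272,428,.041),g(478,428,.041),'top edge',g(265,446,.053),g(485,446,.053))
E
python3 -m creep '[[0.7,0.006,0,0,0,0,0],[0.7,0.008,0,0,0,0,0],[0.7,0,0,0.0,0,0,0],[0.7,0,0,-0.04,0,0,0],[0.7,0,0,-0.04,0,0,0],[0.7,0,0,0,0,0,-8.2],[0.7,0,0,0,0,0,-8.2],[0.7,0,0,0,0,0,-8.2],[0.7,0,0,0,0,0,-8.2],[0.7,0,0,0,0,0,-8.2],[0.7,0,0,0,0,0,-8.2],[0.7,0,0,0,0,0,-8.2],[0.7,0,0,0,0,0,-8.2],[0.7,0,0,0,0,0,-8.2],[0.7,0,0,0,0,0,-8.2],[0.7,0,0,0,0,0,-8.1],[0.7,0,0,0,0,0,0],[0.7,0,0,0,0,0,0]]'; python3 -c "
from h import *
where();print(to(-112,0,.11))"
```

```text
scribe [-55.4  51.1] [56.4 50.8] plate bottom edge [-59.2  48.2] [ 2.2 48. ] top edge [-58.7  50.2] [ 1.7 50.1]
t: 7.65
tool_pos: [0.456, 0.4122, 0.1118]
tool_rot: [0.395, -3.117, 0.0]
contact_force: [0.3, 0.0, -0.3]
opening: 0.0596
t 7.65 tcp base [ -29.4   75.3 -180.2] z 0.1118 F [ 0.3  0.  -0.3] open 0.0596
[ 82.3 -75.6   1.9]
```

```bash
python3 -m creep '[[0.7,0.0206,-0.0189,0,0,0,0],[0.7,0.0206,-0.0189,0,0,0,0],[0.7,0.0206,-0.0189,0,0,0,0.2],[0.7,0.0206,-0.0189,0,0,0,0],[0.7,0,0,0.0,0,0,0],[0.7,0,0,0.02,0,0,0],[0.7,0,0,0.02,0,0,0],[0.7,0,0,0.02,0,0,0],[0.7,0,0,0.02,0,0,0],[0.7,0,0,0,0,0,0],[0.7,0,0,0,0,0,0]]'; python3 - <<'E'
from h import *
where()
k=calibration('wrist');im=get_image('wrist');cv2.imwrite('pics/w4.png',cv2.resize(im[:,:,::-1],None,fx=1.5,fy=1.5))
np.save('k4.npy',k,allow_pickle=True)
E
```

```text
t: 8.75
tool_pos: [0.3956, 0.3187, 0.0321]
tool_rot: [0.392, -3.117, -0.0]
contact_force: [0.2, 0.5, 0.2]
opening: 0.0596
t 8.75 tcp base [-1.115e+02  1.000e-01 -1.803e+02] z 0.0321 F [0.2 0.5 0.2] open 0.0596
```

View pics/w4.png

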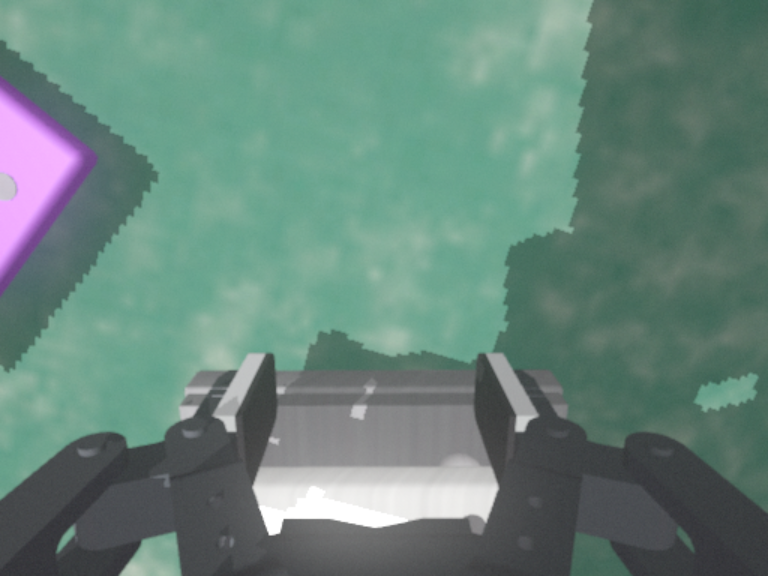

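```bash
python3 -m creep '[[0.7,-0.005,0,0,0,0,-0.3],[0.7,-0.005,0,0,0,0,0],[0.7,-0.003,0,0,0,0,0],[0.7,-0.002,0,0,0,0,0],[0.7,-0.002,0,0,0,0,0],[0.7,-0.002,0,0,0,0,0],[0.7,-0.002,0,0,0,0,0],[0.7,-0.002,0,0,0,0,0],[0.7,-0.002,0,0,0,0,0],[0.7,-0.002,0,0,0,0,0],[0.7,-0.002,0,0,0,0,0],[0.7,-0.002,0,0,0,0,0],[0.7,-0.002,0,0,0,0,0],[0.7,-0.002,0,0,0,0,0],[0.7,-0.002,0,0,0,0,0],[0.7,-0.002,0,0,0,0,0],[0.7,-0.002,0,0,0,0,0],[0.7,-0.002,0,0,0,0,0],[0.7,0,0,0,0,0,0]]'; python3 -c "
from h import *
where()
k=np.load('k4.npy',allow_pickle=True).item()
for u in (270,480): print(rel(B,np.r_[ray(k,(u/1.5,467/1.5),.041)[:2],B[2]])[:2])"
```

```text
t: 10.7
tool_pos: [0.4372, 0.3292, 0.032]
tool_rot: [-0.401, 3.116, 0.0]
contact_force: [-1.0, 0.4, 0.3]
opening: 0.0601
t 10.7 tcp base [ -68.6   -0.2 -179.9] z 0.032 F [-1.   0.4  0.3] open 0.0601
[-83.9 -32.2]
[-83.6  32.1]
```

```bash
python3 -m creep '[[0.7,-0.001,0,0,0,0,0],[0.7,-0.0005,0,0,0,0,0],[0.7,0,0,0,0,0,0],[0.7,0.003,0,0,0,0,0],[0.7,0.008,0,0,0,0,0],[0.7,0.015,0,0,0,0,0],[0.7,0,0,-0.04,0,0,0],[1,0,0,-0.04,0,0,0],[1,0,0,-0.04,0,0,0],[1,0,0,-0.02,0,0,0],[1,0,0,0,0,0,0],[1,0,0,0,0,0,0]]'; python3 - <<'E'
from h import *
where()
k=calibration('wrist');im=get_image('wrist');cv2.imwrite('pics/w5.png',cv2.resize(im[130:330,150:360,::-1],None,fx=3,fy=3,interpolation=cv2.INTER_CUBIC))
np.save('k5.npy',k,allow_pickle=True)
for n in ('brass_weight',):
    get_image('side');print([(np.round(d['extent']).tolist(),round(d['conf'],2)) for d in models.search_frame('side',n)])
E
```

```text
t: 11.9
tool_pos: [0.4127, 0.3228, 0.1715]
tool_rot: [0.402, -3.116, 0.0]
contact_force: [0.6, 0.0, -0.7]
opening: 0.0857
t 11.9 tcp base [ -94.    -0.3 -179.9] z 0.1715 F [ 0.6  0.  -0.7] open 0.0857
[([234.0, 210.0, 248.0, 229.0], 0.66)]
```

View pics/w5.png

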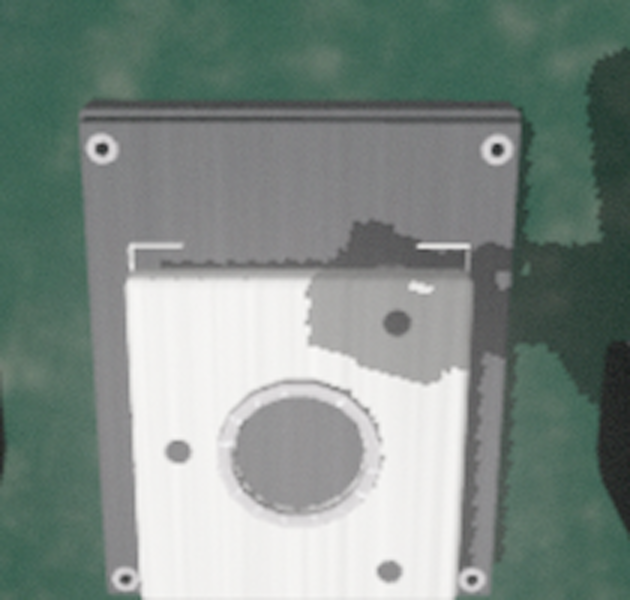

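```bash
python3 - <<'E'
from h import *
k=np.load('k5.npy',allow_pickle=True).item()
c,s=np.cos(B[2]),np.sin(B[2])
P=lambda x,y,z:np.round((proj(k,[B[0]+c*x-s*y,B[1]+s*x+c*y,z])-[150,130])*3).tolist()
print('cam base',rel(B,np.r_[(-k['R'].T@k['t'])[:2],B[2]]))
print('scribe',P(-.056,-.051,.024),P(-.056,.051,.024))
for n,dx,h in (('seated',0,.048),('unseated',0,.053),('unseated-3',-.003,.053)):
    print(n,'rear top',P(dx-.055,-.05,h),P(dx-.055,.05,h),'rear bot',P(dx-.055,0,h-.012),'ring',P(dx,0,h),'dots c/g/f',P(dx-.042,.028,h),P(dx+.042,.028,h),P(dx,-.036,h))
E
```

```text
cam base [-164.8   -0.3    0. ]
scribe [133.0, 245.0] [469.0, 246.0]
seated rear top [124.0, 279.0] [479.0, 279.0] rear bot [301.0, 263.0] ring [301.0, 451.0] dots c/g/f [399.0, 322.0] [391.0, 571.0] [180.0, 451.0]
unseated rear top [121.0, 286.0] [482.0, 286.0] rear bot [301.0, 270.0] ring [301.0, 461.0] dots c/g/f [401.0, 329.0] [393.0, 582.0] [178.0, 460.0]
unseated-3 rear top [120.0, 276.0] [482.0, 276.0] rear bot [301.0, 260.0] ring [301.0, 452.0] dots c/g/f [401.0, 319.0] [393.0, 574.0] [177.0, 451.0]
```

Every dot is within 2 crop px of the seated prediction: cone (397,323), groove (389,571), flat (178,451), ring (301,451). The plate is seated. Next is the weight.

```bash
python3 -m creep '[[1,0.0071,-0.0336,0.0026,0,0,0],[1,0.0071,-0.0336,0.0026,0,0,0],[1,0.0071,-0.0336,0.0026,0,0,0],[1,0.0071,-0.0336,0.0026,0,0,0],[1,0.0071,-0.0336,0.0026,0,0,0],[1,0.0071,-0.0336,0.0026,0,0,0],[1,0.0071,-0.0336,0.0026,0,0,0],[1,0.0071,-0.0336,0.0026,0,0,0],[1,0,0,0,0,0,0],[1,0,0,0,0,0,0]]'; python3 - <<'E'
from h import *
where()
k=calibration('wrist');im=get_image('wrist');cv2.imwrite('pics/w6.png',cv2.resize(im[:,:,::-1],None,fx=1.5,fy=1.5))
np.save('k6.npy',k,allow_pickle=True)
print([(np.round(d['extent']).tolist(),round(d['conf'],2)) for d in models.search_frame('wrist','brass_weight')])
E
```

```text
t: 13.05
tool_pos: [0.4257, 0.0483, 0.1498]
tool_rot: [0.398, -3.114, -0.002]
contact_force: [-0.8, 1.1, 0.7]
opening: 0.0852
t 13.05 tcp base [-150.7 -269.2 -180.1] z 0.1498 F [-0.8  1.1  0.7] open 0.0852
[([232.0, 216.0, 265.0, 257.0], 0.6)]
```

View pics/w6.png

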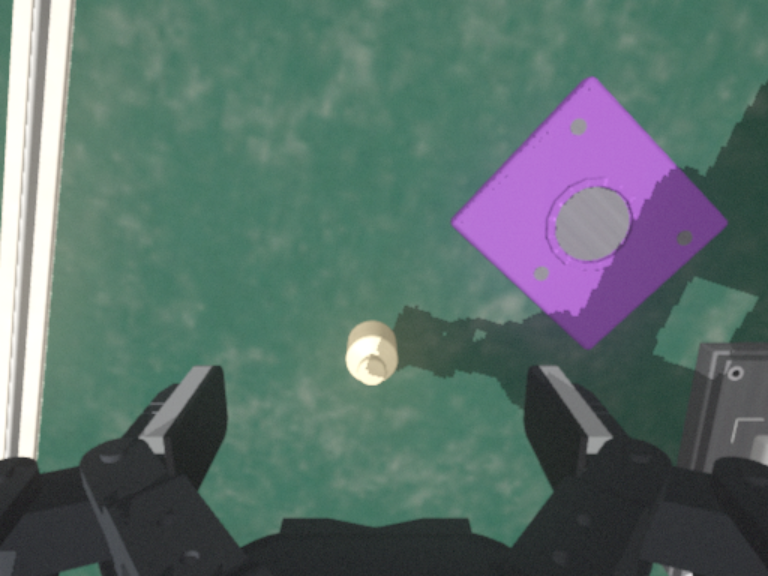

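The brass weight stands upright: knob at (372,367), shoulder disc about (371,357), near bottom rim at (372,321). It is clear of the purple plate.

```bash
python3 - <<'E'
from h import *
k=np.load('k6.npy',allow_pickle=True).item()
g=lambda u,v,z:np.round(ray(k,(u/1.5,v/1.5),z),4)
print(g(372,367,.043),g(371,357,.031),g(372,321,0)+np.array([.967*.015,.255*.015,0]).round(4),'w',g(346,350,.031)-g(398,350,.031))
for p in ([.469,.061],):
  X=np.array([*(g(372,367,.043)[:2]+g(371,357,.031)[:2])/2,.1]);print(X,np.round(tool(X)*1e3,1))
E
```

```text
[0.4749 0.0594 0.043 ] [0.4748 0.0588 0.031 ] [0.4798 0.0605 0.    ] w [ 0.0073 -0.0281  0.    ]
[0.47485 0.0591  0.1    ] [-49.8  -2.9  50.3]
```

```bash
python3 -m creep '[[1,-0.026,-0.0014,0,0,0,0],[1,-0.025,-0.0014,0,0,0,0],[1,0,0,0.03,0,0,0],[1,0,0,0.03,0,0,0],[1,0,0,0.03,0,0,0],[1,0,0,0.03,0,0,0],[1,0,0,0.015,0,0,0],[1,0,0,0.007,0,0,0],[1,0,0,0,0,0,0],[0,0,0,0,0,0,0],[0,0,0,0,0,0,0],[0,0,0,0,0,0,0],[0,0,0,0,0,0,0],[0,0,0,0,0,0,0],[0,0,0,0,0,0,0],[0,0,0,0,0,0,0],[0,0,0,0,0,0,0],[0,0,0,0,0,0,0]]' 40; python3 -c "
from h import *
where()"
```

```text
t: 14.95
tool_pos: [0.4772, 0.0587, 0.0102]
tool_rot: [-0.401, 3.115, -0.0]
contact_force: [-0.7, 0.0, 5.5]
opening: 0.0276
t 14.95 tcp base [ -98.2 -272.1 -179.9] z 0.0102 F [-0.7  0.   5.5] open 0.0276
```

```bash
python3 -m creep '[[0,0,0,-0.02,0,0,0],[0,0,0,-0.03,0,0,0],[0,0,0,-0.03,0,0,0],[0,0,0,-0.03,0,0,0],[0,0,0,0,0,0,0],[0,0,0,0,0,0,0],[0,0,0,0,0,0,0]]'; python3 - <<'E'
from h import *
where()
a=get_image('side')[160:250,190:290];b=get_image('wrist')[180:384,120:380]
a=cv2.resize(a,(453,408),interpolation=cv2.INTER_CUBIC);b=cv2.resize(b,None,fx=1.3,fy=2,interpolation=cv2.INTER_CUBIC)
b=cv2.resize(get_image('wrist')[230:384,165:335],(450,408),interpolation=cv2.INTER_CUBIC)
cv2.imwrite('pics/g.png',cv2.hconcat([a,b])[:,:800,::-1])
E
```

```text
t: 15.65
tool_pos: [0.475, 0.0587, 0.1169]
tool_rot: [0.401, -3.112, -0.001]
contact_force: [-0.1, -0.2, -2.0]
opening: 0.0271
t 15.65 tcp base [-100.3 -271.5 -179.9] z 0.1169 F [-0.1 -0.2 -2. ] open 0.0271
```

View pics/g.png

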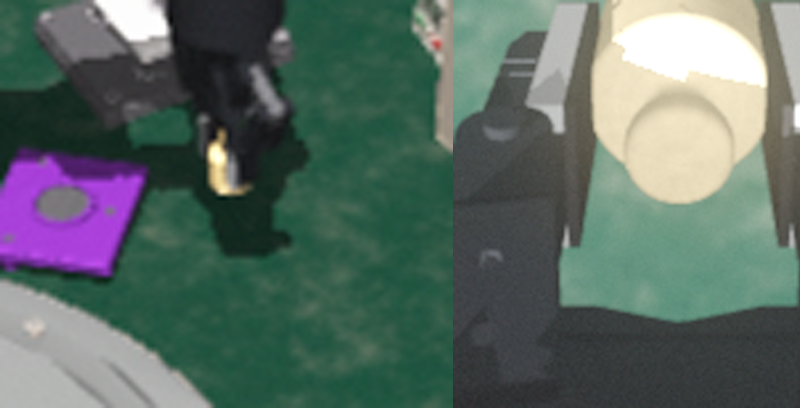

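Weight is held upright between the pads (about 2 N lifted). Its knob is at wrist pixel (250,286) and its shoulder disc centre near (250,260).

```bash
python3 - <<'E'
from h import *
k=calibration('wrist');o=ctrl.get_obs();R=Ro.from_rotvec(o['tool_rot']).inv()
for zb in (.1067,.103,.110):
  for uv,h in (((250.4,285.9),.043),((250.4,260),.031)):
    X=ray(k,uv,zb+h);print(zb,h,np.round(1e3*R.apply(X-o['tool_pos']),1))
W=Ro.from_rotvec(o['tool_rot']).as_matrix();print(W[:,2].round(3))
print(to(0,0,.14))
E
```

```text
0.1067 0.043 [  0.8   0.2 -32.6]
0.1067 0.031 [  4.8   0.2 -20.6]
0.103 0.043 [ -1.6   0.2 -28.9]
0.103 0.031 [  2.8   0.2 -16.9]
0.11 0.043 [  2.9   0.1 -35.9]
0.11 0.031 [  6.6   0.2 -23.9]
[-0.004  0.    -1.   ]
[-100.3  271.5  -23. ]
```

```bash
cat > fitw.py <<'E'
from h import *
from scipy.optimize import minimize
k=calibration('wrist');o=ctrl.get_obs();T=Ro.from_rotvec(o['tool_rot'])
im=get_image('wrist').astype(int)
m=((im[...,0]-im[...,2]>12)&(im[...,0]>im[...,1])&(im[...,0]>110))|((im.min(2)>235))
m=m.astype(np.uint8);roi=np.zeros_like(m);roi[215:330,216:286]=1;m=cv2.morphologyEx(m*roi,cv2.MORPH_OPEN,np.ones((3,3)))
a=np.linspace(0,2*np.pi,60);C=np.c_[np.cos(a),np.sin(a)]
def ren(p):
    r=np.zeros_like(m);x,zb,th=p  # x mm, bottom depth mm below TCP, tilt deg about tool y
    for R,h0,h1 in ((15,0,31),(7.5,31,43)):
        P=np.vstack([np.c_[R*C,np.full(60,-h)] for h in (h0,h1)])
        P=Ro.from_euler('y',th,degrees=True).apply(P)+[x,.2,zb]
        X=o['tool_pos']+T.apply(P/1e3);uv=np.array([proj(k,q) for q in X])
        cv2.fillConvexPoly(r,cv2.convexHull(uv.astype(np.float32)).round().astype(np.int32),1)
    return r*roi
v=np.zeros_like(m);v[228:330,222:278]=1
f=lambda p:((ren(p)!=m)*v).sum()
best=sorted((f(p),p) for p in [(x,zb,th) for x in np.arange(-4,9,1.) for zb in (8,10,12,14) for th in range(-20,21,4)])[:8]
print(m.sum(),best)
cv2.imwrite('pics/fit.png',cv2.resize(np.dstack([im[215:335,190:310,2]//1,ren(best[0][1])[215:335,190:310]*200,m[215:335,190:310]*200]).astype(np.uint8),None,fx=3,fy=3))
E
python3 fitw.py
```

```text
5022 [(np.uint64(85), (np.float64(7.0), 10, 12)), (np.uint64(86), (np.float64(6.0), 12, 12)), (np.uint64(91), (np.float64(6.0), 14, 16)), (np.uint64(99), (np.float64(4.0), 14, 12)), (np.uint64(106), (np.float64(4.0), 12, 8)), (np.uint64(107), (np.float64(8.0), 12, 16)), (np.uint64(109), (np.float64(7.0), 8, 8)), (np.uint64(111), (np.float64(5.0), 10, 8))]
```

```bash
python3 -m creep '[[0,-0.005,0.015,-0.002,0,0,0],[0,-0.0105,0.03,-0.002,0,0,0],[0,-0.0105,0.03,-0.002,0,0,0],[0,-0.0105,0.03,-0.002,0,0,0],[0,-0.0105,0.03,-0.002,0,0,0],[0,-0.0105,0.03,-0.002,0,0,0],[0,-0.0105,0.03,-0.002,0,0,0],[0,-0.0105,0.03,-0.002,0,0,0],[0,-0.0105,0.03,-0.002,0,0,0],[0,-0.0105,0.03,0,0,0,0],[0,0,0,0,0,-3,0],[0,0,0,0,0,-3,0],[0,0,0,0,0,-3,0],[0,0,0,0,0,-3,0],[0,0,0,0,0,0,0],[0,0,0,0,0,0,0]]'; python3 - <<'E'
from fitw import *
where()
R=T.as_matrix()
for f_,p in best[:4]:
    ax=T.apply(Ro.from_euler('y',p[2],degrees=True).apply([0,0,-1]))
    bot=o['tool_pos']+T.apply(np.array([p[0],.2,p[1]])/1e3)
    c,s=np.cos(B[2]),np.sin(B[2])
    print(f_,p,'axis',ax.round(3),'bottom base',rel(B,np.r_[bot[:2],B[2]])[:2],'z',bot[2].round(4))
print('toolaxes world',R.round(3).tolist())
E
```

```text
t: 17.45
tool_pos: [0.5, 0.3595, 0.1364]
tool_rot: [-0.375, 2.911, 0.039]
contact_force: [-0.4, -0.4, -0.9]
opening: 0.0274
5130 [(np.uint64(535), (np.float64(5.0), 14, 12)), (np.uint64(537), (np.float64(6.0), 12, 12)), (np.uint64(546), (np.float64(8.0), 10, 12)), (np.uint64(550), (np.float64(8.0), 12, 16)), (np.uint64(566), (np.float64(4.0), 12, 8)), (np.uint64(569), (np.float64(6.0), 10, 8)), (np.uint64(570), (np.float64(3.0), 14, 8)), (np.uint64(571), (np.float64(7.0), 8, 8))]
t 17.5 tcp base [   0.3   13.2 -179.9] z 0.1368 F [ 0.4  0.3 -1.7] open 0.0278
535 (np.float64(5.0), 14, 12) axis [0.002 0.001 1.   ] bottom base [-2.2 13.4] z 0.1217
537 (np.float64(6.0), 12, 12) axis [0.002 0.001 1.   ] bottom base [-3.6 13.4] z 0.1234
546 (np.float64(8.0), 10, 12) axis [0.002 0.001 1.   ] bottom base [-5.9 13.4] z 0.125
550 (np.float64(8.0), 12, 16) axis [0.069 0.018 0.997] bottom base [-5.5 13.4] z 0.123
toolaxes world [[-0.947, -0.254, 0.199], [-0.248, 0.967, 0.052], [-0.206, -0.0, -0.979]]
```

View pics/fit.png

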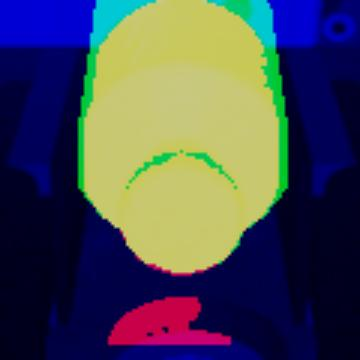

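Fit overlay agrees with the picture (knob bottom at (182,272), shoulder sides at x≈80 and 288). The tilted tool now holds the weight upright, its foot about 13 mm off in +y and 4.5 mm in -x.

```bash
python3 -m creep '[[0,-0.0044,-0.0134,0.0009,0,0,0],[0,0,0,0,0,0,0],[0,0.0041,0,0.0196,0,0,0],[0,0.0041,0,0.0196,0,0,0],[0,0.002,0,0.0098,0,0,0],[0,0.0014,0,0.0068,0,0,0],[0,0.0006,0,0.0029,0,0,0],[0,0,0,0,0,0,0],[0,0,0,0,0,0,0],[0,0,0,0,0,0,0]]'; python3 - <<'E'
from h import *
where()
k=calibration('wrist');im=get_image('wrist');cv2.imwrite('pics/w7.png',cv2.resize(im[170:384,130:370,::-1],None,fx=2.5,fy=2.5,interpolation=cv2.INTER_CUBIC));np.save('k7.npy',k,allow_pickle=True)
E
```

```text
t: 18.5
tool_pos: [0.5091, 0.3483, 0.0783]
tool_rot: [-0.375, 2.908, 0.04]
contact_force: [1.1, -0.3, -1.7]
opening: 0.0275
t 18.5 tcp base [ 5.700e+00  1.000e-01 -1.799e+02] z 0.0783 F [ 1.1 -0.3 -1.7] open 0.0275
```

View pics/w7.png

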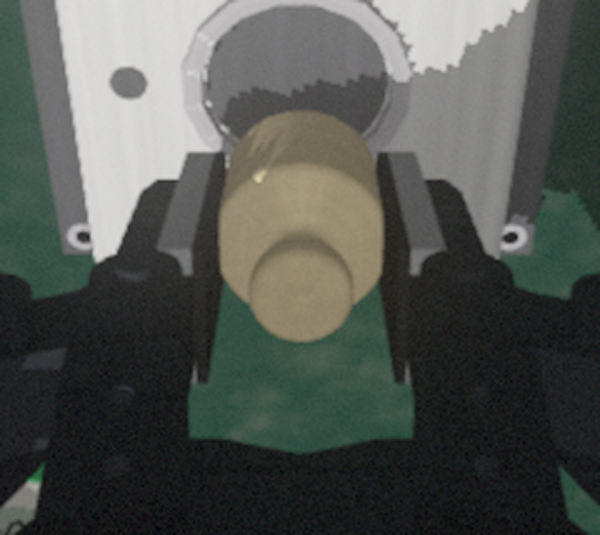

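The weight is upright in the grip, its near bottom rim at crop (300,112). The ring shows clearly below it, interior centred near (297,83).

```bash
python3 - <<'E'
from h import *
k=np.load('k7.npy',allow_pickle=True).item()
q=lambda u,v,z:rel(B,np.r_[ray(k,(130+u/2.5,170+v/2.5),z)[:2],B[2]])[:2]
for z in (.062,.066,.070): print(z,'near rim bottom',q(300,112,z),'knob top centre',q(301,292,z+.043))
print('ring inner near',q(297,8,.051),'L/R',q(204,83,.048),q(392,83,.048))
E
```

```text
0.062 near rim bottom [-2.  0.] knob top centre [3.2 0.2]
0.066 near rim bottom [-4.6  0. ] knob top centre [-0.8  0.2]
0.07 near rim bottom [-7.2  0. ] knob top centre [-4.8  0.2]
ring inner near [-19.4  -0.6] L/R [ -0.1 -20.4] [-0.2 19.6]
```

The first fit cut off the bottom rim with its window, so I refit with a taller one.

```bash
sed -i 's/|((im.min(2)>235))//; s/im\[...,0\]>110/im[...,0]>60/; s/>12)/>18)/; s/roi\[215:330,216:286\]/roi[190:312,212:290]/; s/v\[228:330,222:278\]/v[195:312,219:281]/; s/^best=.*/g0=[(x,zb,th) for x in np.arange(-8,11,2.) for zb in range(0,25,3) for th in range(-20,21,4)]\nbest=sorted((f(p),p) for p in g0)[:3]\nc=best[0][1]\nbest=sorted((f(p),p) for p in [(c[0]+a,c[1]+b,c[2]+d) for a in (-2,-1,0,1,2) for b in (-2,-1,0,1,2) for d in (-3,-1.5,0,1.5,3)])[:6]/; s/215:335,190:310/190:310,190:310/g' fitw.py
cat >> fitw.py <<'E'
for f_,p in best:
    ax=T.apply(Ro.from_euler('y',p[2],degrees=True).apply([0,0,-1]))
    bot=o['tool_pos']+T.apply(np.array([p[0],.2,p[1]])/1e3)
    print(f_,np.array(p),'axis',ax.round(3),'bottom base',rel(B,np.r_[bot[:2],B[2]])[:2],'z',bot[2].round(4))
E
python3 fitw.py | tail -7
```

```text
4861 [(np.uint64(189), (np.float64(-6.0), 22, 3)), (np.uint64(192), (np.float64(-6.0), 21, 1.5)), (np.uint64(206), (np.float64(-7.0), 23, 3)), (np.uint64(209), (np.float64(-5.0), 19, 1.5)), (np.uint64(211), (np.float64(-6.0), 20, 1.5)), (np.uint64(216), (np.float64(-6.0), 20, 0))]
189 [-6. 22.  3.] axis [-0.153 -0.04   0.987] bottom base [16.1  0.3] z 0.0579
192 [-6.  21.   1.5] axis [-0.178 -0.047  0.983] bottom base [15.9  0.3] z 0.0589
206 [-7. 23.  3.] axis [-0.153 -0.04   0.987] bottom base [17.3  0.3] z 0.0571
209 [-5.  19.   1.5] axis [-0.178 -0.047  0.983] bottom base [14.5  0.3] z 0.0606
211 [-6.  20.   1.5] axis [-0.178 -0.047  0.983] bottom base [15.7  0.3] z 0.0598
216 [-6. 20.  0.] axis [-0.202 -0.053  0.978] bottom base [15.7  0.3] z 0.0598
```

The weight is nearly aligned with the tool, so the tilt was unneeded. I'll raise it, undo the tilt and refit with the tool vertical.

```bash
python3 -m creep '[[0,-0.0031,0,-0.0147,0,0,0],[0,0,0,0,0,3,0],[0,0,0,0,0,3,0],[0,0,0,0,0,3,0],[0,0,0,0,0,3,0],[0,0,0,0,0,0,0],[0,0,0,0,0,0,0]]'; python3 fitw.py | tail -6; python3 - <<'E'
from fitw import *
where()
ys,xs=np.where(m);print('mask v range at u=250',np.where(m[:,250])[0][[0,-1]],'u range at v=280..300',[(v_,np.where(m[v_])[0][[0,-1]]) for v_ in range(250,304,6) if m[v_].any()],'cy',k['mtx'][1,2])
a=im[190:320,190:310].astype(np.uint8)[:,:,::-1];r=ren(best[0][1])[190:320,190:310];cs,_=cv2.findContours(r,0,1);b=cv2.resize(a,None,fx=3.2,fy=3.2,interpolation=cv2.INTER_CUBIC)
a2=b.copy();cv2.polylines(a2,[(c*3.2).astype(int) for c in cs],True,(0,0,255),1);cv2.imwrite('pics/cmp.png',cv2.hconcat([b,a2]))
E
```

```text
t: 19.3
tool_pos: [0.509, 0.3481, 0.0931]
tool_rot: [-0.401, 3.114, 0.001]
contact_force: [0.3, -0.3, -0.8]
opening: 0.0269
526 [-6.  21.   2.5] axis [0.04  0.01  0.999] bottom base [11.7  0.1] z 0.0721
532 [-6. 22.  4.] axis [0.066 0.017 0.998] bottom base [11.7  0.1] z 0.0711
535 [-6. 20.  1.] axis [0.015 0.004 1.   ] bottom base [11.7  0.1] z 0.0731
537 [-7.  23.   2.5] axis [0.04  0.01  0.999] bottom base [12.7  0.1] z 0.0701
543 [-7. 23.  4.] axis [0.066 0.017 0.998] bottom base [12.7  0.1] z 0.0701
556 [-6.  23.   5.5] axis [0.091 0.024 0.996] bottom base [11.7  0.1] z 0.0701
4517 [(np.uint64(517), (np.float64(-6.0), 21, 2.5)), (np.uint64(518), (np.float64(-6.0), 20, 1)), (np.uint64(527), (np.float64(-7.0), 23, 4)), (np.uint64(529), (np.float64(-7.0), 23, 2.5)), (np.uint64(529), (np.float64(-6.0), 22, 4)), (np.uint64(542), (np.float64(-7.0), 22, 2.5))]
517 [-6.  21.   2.5] axis [0.041 0.011 0.999] bottom base [11.1  0.1] z 0.0718
518 [-6. 20.  1.] axis [0.016 0.004 1.   ] bottom base [11.1  0.1] z 0.0728
527 [-7. 23.  4.] axis [0.066 0.017 0.998] bottom base [12.2  0.1] z 0.0698
529 [-7.  23.   2.5] axis [0.041 0.011 0.999] bottom base [12.2  0.1] z 0.0698
529 [-6. 22.  4.] axis [0.066 0.017 0.998] bottom base [11.1  0.1] z 0.0708
542 [-7.  22.   2.5] axis [0.041 0.011 0.999] bottom base [12.1  0.1] z 0.0708
t 19.4 tcp base [ 4.800e+00 -1.000e-01 -1.799e+02] z 0.0925 F [ 0.2 -0.3 -2.3] open 0.0271
mask v range at u=250 [214 306] u range at v=280..300 [(250, array([219, 282])), (256, array([218, 283])), (262, array([217, 283])), (268, array([218, 283])), (274, array([218, 282])), (280, array([219, 281])), (286, array([223, 277])), (292, array([230, 270])), (298, array([233, 266]))] cy 187.08550385495693
```

View pics/cmp.png

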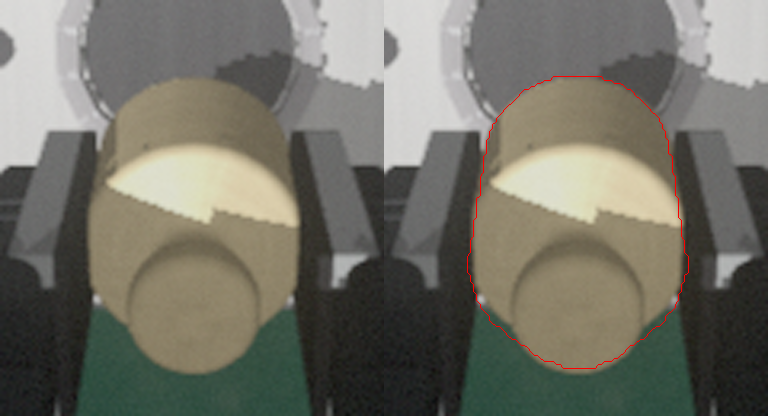

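Tool vertical again. The weight looks upright with its near bottom rim at v=214.4, near shoulder rim at v=235.6, and the knob top spanning v=265 to 306.6, 40.6 px wide. I'll solve from those points.

```bash
python3 - <<'E'
from h import *
k=calibration('wrist');o=ctrl.get_obs();T=Ro.from_rotvec(o['tool_rot'])
def px(P,p):
    P=Ro.from_euler('y',p[2],degrees=True).apply(P)+[p[0],0,p[1]]
    return proj(k,o['tool_pos']+T.apply(P/1e3))
def res(p,r=7.5,R=15,w=1):
    v=lambda x,h:px(np.array([x,0,-h]),p)[1]
    return np.array([v(R,0)-214.4,v(R,31)-235.6,v(r,43)-265,v(-r,43)-306.6,w*(px(np.array([0,r,-43.]),p)[0]-px(np.array([0,-r,-43.]),p)[0]-40.6)])
for r,R in ((7.5,15),(8,15),(7.5,14),):
    s=least_squares(res,[0,15,0],args=(r,R));print(r,R,s.x.round(1),s.fun.round(1))
    s=least_squares(lambda q:res([q[0],q[1],0],r,R),[0,15]);print('  upright',s.x.round(1),s.fun.round(1))
E
```

```text
7.5 15 [-2.1  7.1 -6.4] [ 0.4 -0.3  1.2 -1.2  1.3]
  upright [-1.8 13.8] [-4.1  1.6  4.3 -2.8 -1.1]
8 15 [-3.8 12.1 -4.7] [ 0.2  0.8  0.7 -1.6  2.1]
  upright [-3.4 16.7] [-3.1  2.2  2.9 -2.7  0.5]
7.5 14 [-0.3  5.5 -5.6] [ 0.1  0.8  0.6 -1.5  2. ]
  upright [ 0.  11.2] [-3.9  2.4  3.4 -2.8 -0.2]
```

```bash
cat > rim.py <<'E'
from h import *
k=calibration('wrist');where();im=get_image('wrist').astype(int)
m=(im[...,0]-im[...,2]>18)&(im[...,0]>im[...,1])
v=np.median([np.where(m[190:330,u])[0][0]+190 for u in range(247,254)])
for z in (.048,.052,.056,.06): print('rim v',v,'z',z,'-> centre bx',rel(B,np.r_[ray(k,(250,v),z)[:2],B[2]])[0]+15)
E
python3 -m creep '[[0,0.0035,0,0,0,0,0],[0,0.0035,0,0.005,0,0,0],[0,0,0,0.008,0,0,0],[0,0,0,0.008,0,0,0],[0,0,0,0.002,0,0,0],[0,0,0,0,0,0,0],[0,0,0,0,0,0,0]]'; python3 rim.py
```

```text
t: 20.1
tool_pos: [0.5018, 0.3462, 0.0692]
tool_rot: [-0.401, 3.116, 0.0]
contact_force: [0.1, -0.6, -1.7]
opening: 0.0277
t 20.1 tcp base [  -1.8   -0.2 -179.9] z 0.0692 F [ 0.1 -0.6 -1.7] open 0.0277
rim v 214.0 z 0.048 -> centre bx 4.800000000000001
rim v 214.0 z 0.052 -> centre bx 3.1999999999999993
rim v 214.0 z 0.056 -> centre bx 1.6999999999999993
rim v 214.0 z 0.06 -> centre bx 0.1999999999999993
```

```bash
python3 -m creep '[[0,0,0,0.002,0,0,0],[0,0,0,0.002,0,0,0],[0,0,0,0.002,0,0,0],[0,0,0,0,0,0,0],[0,0,0,0,0,0,0]]'; python3 rim.py
```

```text
t: 20.65
tool_pos: [0.5016, 0.3461, 0.063]
tool_rot: [0.401, -3.116, 0.0]
contact_force: [0.3, 0.7, -0.6]
opening: 0.0275
t 20.65 tcp base [  -2.1   -0.2 -179.9] z 0.063 F [ 0.3  0.7 -0.6] open 0.0275
rim v 214.0 z 0.048 -> centre bx 2.1999999999999993
rim v 214.0 z 0.052 -> centre bx 0.6999999999999993
rim v 214.0 z 0.056 -> centre bx -0.9000000000000004
rim v 214.0 z 0.06 -> centre bx -2.3999999999999986
```

```bash
python3 -m creep '[[0,0,0,0.001,0,0,0],[0,0,0,0.001,0,0,0],[0,0,0,0.001,0,0,0],[0,0,0,0,0,0,0],[0,0,0,0,0,0,0]]'; python3 rim.py|head -3;
```

```text
t: 21.2
tool_pos: [0.5017, 0.3461, 0.0602]
tool_rot: [0.401, -3.116, 0.0]
contact_force: [-0.8, -0.2, -1.1]
opening: 0.0276
t 21.2 tcp base [  -2.    -0.2 -179.9] z 0.0602 F [-0.8 -0.2 -1.1] open 0.0276
rim v 214.0 z 0.048 -> centre bx 1.0999999999999996
rim v 214.0 z 0.052 -> centre bx -0.40000000000000036
```

```bash
python3 -m creep '[[0,0,0,0.001,0,0,0],[0,0,0,0.001,0,0,0],[0,0,0,0,0,0,0],[0,0,0,0,0,0,0]]'; python3 rim.py|head -3
```

```text
t: 21.65
tool_pos: [0.5017, 0.3461, 0.0582]
tool_rot: [0.401, -3.116, 0.0]
contact_force: [-0.2, 0.0, -0.9]
opening: 0.0273
t 21.65 tcp base [  -2.    -0.2 -179.9] z 0.0582 F [-0.2  0.  -0.9] open 0.0273
rim v 214.0 z 0.048 -> centre bx 0.40000000000000036
rim v 214.0 z 0.052 -> centre bx -1.1999999999999993
```

```bash
python3 -m creep '[[0,0,0,0.001,0,0,0],[0,0,0,0.001,0,0,0],[0,0,0,0,0,0,0],[0,0,0,0,0,0,0]]'; python3 rim.py|head -2
```

```text
t: 22.1
tool_pos: [0.5028, 0.3467, 0.0579]
tool_rot: [-0.401, 3.113, 0.001]
contact_force: [0.1, -0.9, 5.6]
opening: 0.0276
t 22.1 tcp base [-8.000e-01  1.000e-01 -1.799e+02] z 0.0579 F [ 0.1 -0.9  5.6] open 0.0276
rim v 214.0 z 0.048 -> centre bx 1.5
```

```bash
python3 -m creep '[[0,0,0,-0.001,0,0,0],[0.38,0,0,0,0,0,0],[0.42,0,0,0,0,0,0],[0.5,0,0,0,0,0,0],[0.6,0,0,0,0,0,0],[0.6,0,0,0,0,0,0],[0.6,0,0,0,0,0,0],[0.6,0,0,-0.005,0,0,0],[0.6,0,0,-0.02,0,0,0],[0.8,0,0,-0.03,0,0,0],[1,0,0,-0.04,0,0,0],[1,0.045,0,-0.03,0,0,0],[1,0.045,0,0,0,0,0],[1,0,0,0,0,0,0],[1,0,0,0,0,0,0]]'; python3 - <<'E'
from h import *
where()
k=calibration('wrist');im=get_image('wrist').astype(int);np.save('k8.npy',k,allow_pickle=True);cv2.imwrite('pics/w8.png',im[:,:,::-1].astype(np.uint8))
c,s=np.cos(B[2]),np.sin(B[2])
P=lambda x,y,z:proj(k,[B[0]+c*x-s*y,B[1]+s*x+c*y,z])
# predicted seated: dots, rear corners; weight
print('pred dots',*[P(*q,.048).round(1) for q in ((-.042,.028),(.042,.028),(0,-.036))])
g=cv2.cvtColor(im.astype(np.uint8),cv2.COLOR_RGB2GRAY)
for q in ((-.042,.028),(.042,.028),(0,-.036)):
    u,v=P(*q,.048).round().astype(int);a=g[v-9:v+10,u-9:u+10].astype(float)
    th=(a.min()+np.median(a))/2;ys,xs=np.where(a<th);print('obs',u-9+xs.mean().round(1),v-9+ys.mean().round(1),len(xs),a.min(),np.median(a))
m=((im[...,0]-im[...,2]>18)&(im[...,0]>im[...,1])).astype(np.uint8)
n,l,st,ce=cv2.connectedComponentsWithStats(m)
print('brass',[st[i].tolist() for i in range(1,n) if st[i][4]>150])
def ext(x,y):
    a=np.linspace(0,2*np.pi,60);pts=np.array([P(x+r*np.cos(t),y+r*np.sin(t),h) for r,h in ((.015,.048),(.015,.079),(.0075,.091)) for t in a]);return pts.min(0).round(1),pts.max(0).round(1)
print('pred ext centred',ext(0,0),'+3mm x',ext(.003,0))
print([(np.round(d['extent']).tolist(),round(d['conf'],2)) for d in models.search_frame('wrist','brass_weight')])
E
```

```text
t: 23.65
tool_pos: [0.4173, 0.3241, 0.1802]
tool_rot: [-0.402, 3.115, 0.0]
contact_force: [-0.1, 0.2, 0.1]
opening: 0.0855
t 23.65 tcp base [ -89.1   -0.2 -179.9] z 0.1802 F [-0.1  0.2  0.1] open 0.0855
pred dots [282.2 227.7] [279.6 309.8] [210.6 270.2]
obs 281.1 227.6 57 97.0 164.0
obs 278.4 309.4 40 138.0 238.0
obs 209.7 269.9 47 141.0 241.0
brass [[402, 0, 110, 152, 11589], [233, 257, 36, 49, 1274]]
pred ext centred (array([231.9, 255.5]), array([268.4, 306.8])) +3mm x (array([232. , 258.5]), array([268.3, 310. ]))
[([234.0, 259.0, 266.0, 308.0], 0.83)]
```

The plate dots are within about 1 px of the seated prediction. The weight's outline (u 233–269, v 257–306) matches an upright weight centred in the ring. I'll do one bystander check and hand in.

```bash
python3 - <<'E'
from h import *
from station import finish_job
im=get_image('top').astype(int);a=cv2.imread('pics/top0.png')[:,:,::-1].astype(int)
d=np.abs(im-a).max(2)
for n,(x0,y0,x1,y1) in dict(timer=(190,112,214,130),puck=(131,141,143,153),plug=(375,155,393,172)).items(): print(n,'mean diff',d[y0:y1,x0:x1].mean().round(1))
get_image('side');print([(np.round(q['extent']).tolist(),round(q['conf'],2)) for q in models.search_frame('side','brass_weight')])
where();finish_job()
E
```

```text
timer mean diff 3.7
puck mean diff 5.5
plug mean diff 3.2
[([221.0, 147.0, 233.0, 159.0], 0.4)]
t 23.9 tcp base [ -87.6   -0.3 -180. ] z 0.18 F [0.4 0.1 0.9] open 0.0856
the job is handed in; nothing more can be done
```

The stage plate is seated on the base and the brass weight stands upright inside the ring. I handed the job in at 23.9 s, with the gripper open and clear of everything.

**Plate:** I squared it with a two-finger push on its +y side, then pushed it about 28 mm along +x until it dropped in.

**Weight:** I carried it over, lowered it until it touched the plate, let go and backed away.

**Last checks:**
- **Plate:** its three marker dots were within about 1 px of where a fully seated plate should show, both before and after the weight went on.
- **Weight:** in the wrist picture it spanned 233–269 px across and 257–306 px down. An upright, centred weight should span 232–268 and 255–307.
- **Timer, puck and plug:** their image patches changed only at noise level.

**What disagreed:**
- **Tilt in the grip:** my first fit wrongly said the weight was tilted 12°, because the search window cut off its bottom rim. I tilted the tool to correct this, then undid it once a taller window showed the error. A later solve still suggested about 6° of tilt, within what camera error could explain.
- **Gripper opening:** it read about 27 mm on the 30 mm weight, which I did not explain.
- **Final side view:** the network found the weight there with only 0.4 confidence.

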